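# Tighten the turnbuckle clamp on the red-capped bottle

### The arm

A 6-joint arm with a two-finger parallel gripper is mounted at the origin on the work surface. World frame = base frame: x ahead of the robot, y to its left, z up, the work surface at z = 0. Lengths are in mm, angles in rad, forces in N, time in s.
With the tool pointing down it reaches from about 350 to 875 mm from the base axis. Payload 15.5 kg.
Tool frame: the origin (TCP) lies at the very end of the fingers, on their centre line; the grasp point (between the pads) lies 19 mm behind it; y points along the fingers, x is the direction in which the jaws open and shut, and the axes are right-handed (so a half turn about y gives the same grasp; the last joint's range is limited). The gripper opens to 85 mm and grips with 20 to 120 N. Pads are 22 mm wide; open, the fingers measure 114 mm over their backs; the gripper's body (76 mm by 85 mm) begins 54 mm behind the grasp point. The pads swing forward as they close: fully open they stand 13 mm farther back than shut.
Start: joints at [1.21, 0.494, 1.345, -0, 1.302, -0.096], TCP at [164.171, 603.054, 195.377] pointing down, gripper open.
Joint ranges: [-2.91, 2.91], [-0.82, 2.16], [0.22, 2.67], [-1.22, 4.37], [0.12, 2.79], [-3.08, 3.08]. Speed limits (rad/s): [1.89, 1.89, 2.57, 3.01, 3.01, 3.01].

### API

Orientations are given as a unit quaternion [x, y, z, w].
In Python, from plant import sense, snapshot, calibration, sign_off, cut_out gives the robot as it stands.
- The arm moves only by the tool step_arm, never from a script. Its argument "plan" is a list of rows, each an object of numbers: "x", "y", "z": the shift along the tool's x, y, z in mm; "wx", "wy", "wz": the turn, a rotation vector about the tool's x, y, z in degrees; "gripper": the closure, from -1 (fully open) to 1 (shut), so that 0 is half open. In form: [{"x": .., "y": .., "z": .., "wx": .., "wy": .., "wz": .., "gripper": ..}, ...]. A call has 1 to 10 rows; each row is the pose to reach, as a shift and turn from the pose commanded when the call began, along the tool's axes at that moment; what a row does not reach only later rows make up. A row lasts 1/8 s, in which the tool goes at most 62.5 mm and 10.7 degrees, less where a joint would pass 70% of its speed; a pose out of reach is approached as far as the arm can. A call with a gripper value outside its range is refused whole. The fingers move at their own pace and stop on an object; "force" is the grip in N (left out, the last holds). Time passes only in rows, so rows that repeat a pose let the fingers close. It gives the time, the measured TCP pose, the force and the opening at its end, in the units of the state.
- sense(): the state, without advancing time (a new reading comes with each control period).
- snapshot(name): name is "scene" or "top" or "wrist"; returns the picture (420x560x3 uint8, red, green, blue); there is no depth.
- calibration(name): a dict with "K" (3x3 intrinsics, pixels), "distortion" ([k1, k2, p1, p2, k3] as OpenCV has them; the pictures are not rectified), "pose" (4x4, takes a point from camera to world coordinates); the wrist camera has in their place "tool_from_camera" (4x4, takes a point from camera to tool coordinates, whose origin is the TCP and whose axes are the tool frame's). Camera axes: x right, y down, z forward; pixel columns grow to the right and rows downward; lengths in mm; the calibration is good to about 2 mm. A picture is of the moment at which its call begins: read the wrist's pose just before it. calibration takes no time and is no camera call.
- sign_off(): hands the job in, once; it reports no verdict.
Trained networks look in the newest picture that a camera, given by its name, has taken for a name from the list of things; names that differ only in an ending like _2 or _b are one class to them, and where a whole thing is asked for, a point or a joint stands for the part that bears it (a point fixed in the world has none). Each returns a list of dicts, best first, with "p" (0 to 1); they miss things now and then, are a little off and sometimes report something else, mostly with a low value. They report only what shows in the picture. A call takes as long as a camera call. They do not tell look-alikes from the thing itself.
- cut_out(camera, target): "pixels" (420x560 bool, what is visible of it) and "rect" ([left, top, width, height] in pixels, round what is visible of it).
The state is a dict: "clock": time; "qpos": joint angles; "joint_velocities": joint speeds; "effort": joint torques, N m; "tool_pos": TCP position; "eef_rot": TCP orientation; "ft_force": force on the tool from outside, world axes, zero at the start; "torque": the same for the moment, N m; "gripper_width": opening from 0.0 (shut) to 1.0 (fully open).
Only numpy, scipy, OpenCV 4.12 (cv2) and the standard library are available. Lean on these libraries where they do the work, as an engineer would, in place of code of your own. Each camera call takes 0.05 s, during which the arm holds its last target.

### The job

Clamp the red-capped bottle in its stand: take the ball lever on the brass turnbuckle of that stand and swing it over and down, away from the bottle, until it lies nearly level, so that the turning body draws both jaws in against the bottle. Leave the bottle standing where it is, leave the blue-capped bottle's turnbuckle alone, and let go of the lever.

Things in the scene. Friction and masses are not known exactly. Their poses are not given: they have to be found in the camera images.
- tie_red (a joint): turn of the turnbuckle on the red-capped bottle's stand, rad. 0: slack, lever up, leaning 0.1 towards the bottle; grows as the lever swings away from the bottle and down (lever angle from vertical = value - 0.1); stop at 1.5. Each jaw draws in 10 mm per rad; the sprung rubber pads meet the bottle near 1.0. Stays where left; pushing the ball takes 3 to 5 N. Starts at 0 to 0.2.
- ball_red (a point): centre of the black ball (26 mm) on that lever, a 9 mm rod. z points out along the lever from the turnbuckle's axis, 85 mm away and 75 mm above the table; y lies along that axis (level); tightening moves the ball to -x. The 64 mm brass body sits between two jaws 106 mm apart and 94 mm high, reaching 18 mm past the axis on the lever's swing side; the swing is clear.
- bottle_red: clear 250 ml laboratory bottle with a ribbed red cap, 70 mm across, 142 mm high, 0.25 to 0.45 kg, loose, upright between the jaws on the stand's 12 mm steel base. Origin at the centre of its underside, z up. It stands 80 mm from the turnbuckle's axis, on the side away from the lever's swing.
- ball_blue (a point): centre of the black ball on the lever of the other, identical stand, which holds a like bottle with a blue cap. To be left alone.
Mind the look-alikes: they are no part of the job. What is shaped like the bottle_red but green or purple is not meant.

How it is judged (in metres and radians):
At the end, for the whole second after the job is handed in: The red-capped bottle's turnbuckle is turned beyond 1.25 rad (lever within 25 degrees of level) and at rest, the bottle still upright (within 6 degrees) and within 15 mm of where it stood, and the other stand's lever ball within 20 mm of where it was (value of joint tie_red above 1.25 rad and velocity of joint tie_red between -0.1 and 0.1 rad/s and angle between bottle_red's own z axis and vertical below 0.1 rad and distance of bottle_red from where it was at the start of the episode below 0.015 m and linear speed of bottle_red below 0.02 m/s and distance of ball_blue from where it was at the start of the episode below 0.02 m); the robot touches nothing.
It fails at once if the blue-capped bottle's turnbuckle is moved (ball more than 20 mm) (distance of ball_blue from where it was at the start of the episode above 0.02 m).
It fails at once if the red-capped bottle is tipped more than 0.3 rad (angle between bottle_red's own z axis and vertical above 0.3 rad).
It also fails if it takes over 32 s, if anything falls off the work surface, if the arm or the gripper's body presses on something with over 40 N, if the wrist force passes 120 N, or if a joint passes its speed limit or range.

## Working session

There is one attempt and no reset: what is moved stays moved. The work goes in short steps, Python scripts to look and compute and a tool call to move; the robot and the scene stay as the last step left them, time stands still between calls to the robot, and variables do not carry over. Pictures are saved under pics/ and viewed, and the job is handed in when it is done.

Besides the shell and the picture viewer there is one more tool, called by a JSON object that holds its "op" and its "data". step_arm: Moves the arm, as the interface text tells. Its arguments: {"type":"object","properties":{"plan":{"type":"array"},"force":{"type":"number"}},"required":["plan"]}

```bash
mkdir -p pics; ls; cat > h.py <<'E'
import numpy as np, cv2
from plant import sense, snapshot, calibration, sign_off, cut_out
from scipy.spatial.transform import Rotation as R
def save(n,im): cv2.imwrite('pics/'+n+'.png',im[:,:,::-1])
E
python3 - <<'E'
from h import *
s=sense(); print({k:np.round(v,3).tolist() for k,v in s.items()})
for n in ['scene','top']:
    im=snapshot(n); save(n+'0',im); np.save(n+'0.npy',im)
    c=calibration(n); print(n,np.round(c['K'],1).tolist(),c['distortion'],np.round(c['pose'],3).tolist())
    for t in ['ball_red','bottle_red']:
        for d in cut_out(n,t): 
            print(n,t,d['p'],d['rect'])
print(calibration('wrist'))
E
```

```text
pics
{'clock': 0.0, 'qpos': [1.21, 0.494, 1.346, -0.0, 1.303, -0.096], 'joint_velocities': [0.001, 0.0, -0.0, 0.0, 0.0, -0.001], 'effort': [0.003, -88.214, -38.388, 0.0, 0.01, -0.0], 'tool_pos': [164.024, 602.66, 194.794], 'eef_rot': [0.562, 0.429, -0.43, -0.562], 'ft_force': [0.532, -0.783, -1.115], 'torque': [0.023, 0.012, 0.049], 'gripper_width': 1.004}
scene [[515.7, 0.0, 275.6], [0.0, 515.7, 209.1], [0.0, 0.0, 1.0]] [-0.16804927  0.          0.          0.          0.        ] [[0.06, 0.681, -0.73, 1283.434], [0.998, -0.056, 0.03, 15.629], [-0.02, -0.731, -0.683, 831.077], [0.0, 0.0, 0.0, 1.0]]
scene ball_red 0.71 [338.9, 224.6, 17.8, 48.8]
scene bottle_red 0.82 [370.5, 221.2, 33.9, 50.7]
scene bottle_red 0.75 [431.0, 187.9, 38.0, 69.1]
scene bottle_red 0.56 [338.9, 156.4, 33.0, 66.5]
top [[501.1, 0.0, 278.7], [0.0, 501.1, 207.7], [0.0, 0.0, 1.0]] [-0.18862134  0.          0.          0.          0.        ] [[-0.01, -0.982, 0.189, 264.916], [-1.0, 0.006, -0.02, 65.281], [0.018, -0.189, -0.982, 1418.003], [0.0, 0.0, 0.0, 1.0]]
top ball_red 0.66 [225.2, 159.0, 6.8, 20.6]
top ball_red 0.61 [189.6, 156.6, 23.9, 30.7]
top bottle_red 0.81 [197.5, 230.8, 26.0, 30.7]
top bottle_red 0.79 [190.8, 158.4, 24.9, 29.6]
{'K': array([[305.42964465,   0.        , 279.70180833],
       [  0.        , 305.42964465, 211.67804127],
       [  0.        ,   0.        ,   1.        ]]), 'distortion': array([-0.05992478,  0.        ,  0.        ,  0.        ,  0.        ]), 'tool_from_camera': array([[ 9.99999817e-01, -3.19306618e-04, -5.13338502e-04,
        -1.25507409e-01],
       [ 3.87796270e-04, -3.12602008e-01,  9.49884116e-01,
        -1.77567994e+02],
       [-4.63774930e-04, -9.49884142e-01, -3.12601827e-01,
         8.07176413e+01],
       [ 0.00000000e+00,  0.00000000e+00,  0.00000000e+00,
         1.00000000e+00]])}
```

View pics/scene0.png

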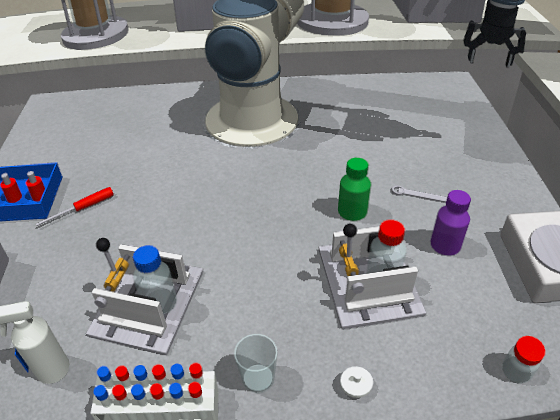

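View pics/top0.png

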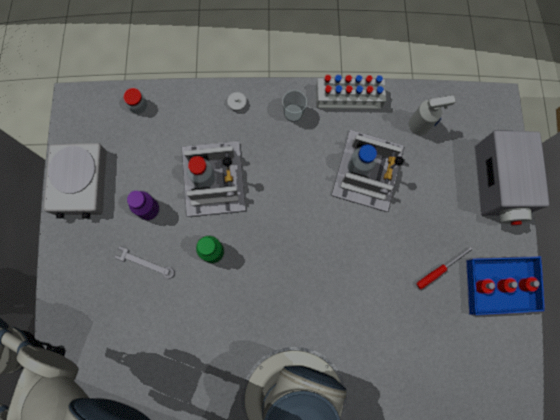

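```bash
python3 - <<'E'
from h import *
im=np.load('scene0.npy');save('sc',cv2.resize(im[130:290,320:480],None,fx=3.7,fy=3.7,interpolation=2))
im=np.load('top0.npy');save('tc',cv2.resize(im[135:275,160:300],None,fx=4.2,fy=4.2,interpolation=2))
E
```

```text
(no output)
```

View pics/sc.png

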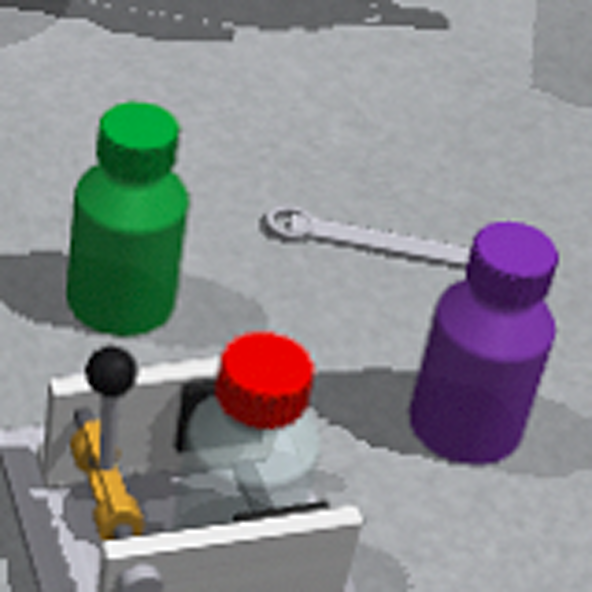

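View pics/tc.png

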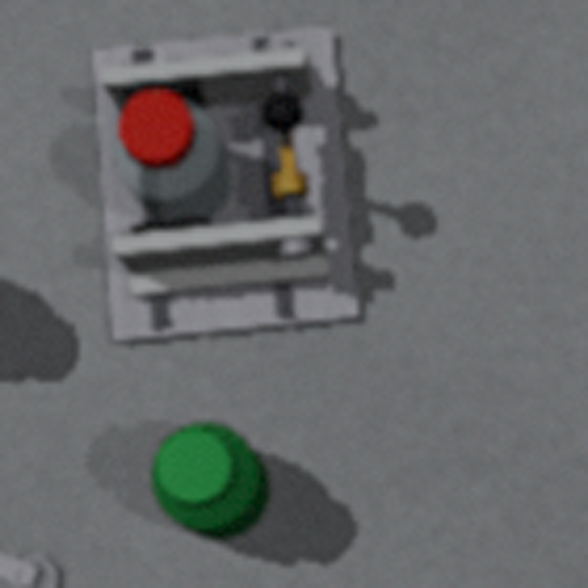

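Candidates: the red cap in the stand at scene (391,233) / top (198,165), a loose red-capped jar at scene (528,350), and green and purple look-alike bottles. The one in the stand with a brass turnbuckle and ball at scene (350,230) / top (227,161) fits; the crop confirms it. Triangulating next.

```bash
cat >> h.py <<'E'
def ray(n,p,pose=None):
    c=calibration(n); u=cv2.undistortPoints(np.array([[p]],float),c['K'],c['distortion'])[0,0]
    P=c['pose'] if pose is None else pose
    return P[:3,3],P[:3,:3]@np.array([u[0],u[1],1])
def tri(rs):
    A=np.zeros((3,3));b=np.zeros(3)
    for o,d in rs:
        d=d/np.linalg.norm(d);M=np.eye(3)-np.outer(d,d);A+=M;b+=M@o
    x=np.linalg.solve(A,b); return x,[np.linalg.norm((np.eye(3)-np.outer(d,d)/(d@d))@(x-o)) for o,d in rs]
def atz(n,p,z,pose=None):
    o,d=ray(n,p,pose); return o+d*(z-o[2])/d[2]
def proj(n,X,pose=None):
    c=calibration(n); P=np.linalg.inv(c['pose'] if pose is None else pose)
    return cv2.projectPoints(np.array(X,float).reshape(-1,1,3),cv2.Rodrigues(P[:3,:3])[0],P[:3,3],c['K'],c['distortion'])[0][:,0]
E
python3 - <<'E'
from h import *
print('ball',tri([ray('scene',(349.7,230.3)),ray('top',(227.4,161.2))]))
print('cap',tri([ray('scene',(391.9,227.8)),ray('top',(197.4,164.3))]))
t=lambda u,v:(160+u/4.2,135+v/4.2)
s=lambda u,v:(320+u/3.7,130+v/3.7)
for a,b in [((115,245),(320,222)),((105,75),(303,55))]:
    p,q=atz('top',t(*a),94),atz('top',t(*b),94);print(p,q,np.degrees(np.arctan2(*(q-p)[1::-1])))
for a,b in [((112,340),(363,320)),((96,50),(340,30))]:
    p,q=atz('top',t(*a),12),atz('top',t(*b),12);print('base',p,q,np.degrees(np.arctan2(*(q-p)[1::-1])))
p,q=atz('scene',s(105,548),94),atz('scene',s(360,512),94);print('sc',p,q,np.degrees(np.arctan2(*(p-q)[1::-1])))
E
```

```text
ball (array([632.15114618, 174.79782101, 159.03822335]), [np.float64(2.321123075138975), np.float64(2.321123075138973)])
cap (array([626.50482638, 255.00530155, 152.98193012]), [np.float64(3.127761981962522), np.float64(3.1277619819625304)])
[561.14248542 285.99996734  94.        ] [575.40230218 153.22894531  94.        ] -83.86984168306893
[675.9055027  296.04344775  94.        ] [688.30989381 165.41306309  94.        ] -84.57557630232763
base [513.29844908 300.0603641   12.        ] [526.10528176 128.97623609  12.        ] -85.71899818543179
base [719.7747905  317.33632331  12.        ] [732.67713174 145.89462643  12.        ] -85.69615330579194
sc [690.96599221 170.40190272  94.        ] [679.2736307  303.75417336  94.        ] -84.98910600458726
```

```bash
cat >> h.py <<'E'
def goal(P,a=(0.9962,0.0872,0),flip=0):
    s=sense(); T=R.from_quat(s['eef_rot']); 
    y=np.array([0,0,-1.]); x=np.array(a)*(-1 if flip else 1); z=np.cross(x,y)
    G=R.from_matrix(np.c_[x,y,z]); 
    return T.inv().apply(np.array(P)-s['tool_pos']), np.degrees((T.inv()*G).as_rotvec())
E
python3 - <<'E'
from h import *
print(R.from_quat(sense()['eef_rot']).as_matrix().round(3))
for f in (0,1): print(goal((632,175,215),flip=f))
E
```

```text
[[ 0.263 -0.    -0.965]
 [ 0.965 -0.     0.263]
 [-0.    -1.     0.   ]]
(array([-290.01420926,  -19.72412312, -563.86524816]), array([ 1.08419621e-02,  6.97686367e+01, -2.21091260e-02]))
(array([-290.01420926,  -19.72412312, -563.86524816]), array([-2.43543008e-02, -1.10231361e+02, -1.19429600e-02]))
```

{"op": "step_arm", "data": {"plan": [{"x":-290,"y":-20,"z":-564,"wy":70,"gripper":-1},{"x":-290,"y":-20,"z":-564,"wy":70,"gripper":-1},{"x":-290,"y":-20,"z":-564,"wy":70,"gripper":-1},{"x":-290,"y":-20,"z":-564,"wy":70,"gripper":-1},{"x":-290,"y":-20,"z":-564,"wy":70,"gripper":-1},{"x":-290,"y":-20,"z":-564,"wy":70,"gripper":-1},{"x":-290,"y":-20,"z":-564,"wy":70,"gripper":-1},{"x":-290,"y":-20,"z":-564,"wy":70,"gripper":-1},{"x":-290,"y":-20,"z":-564,"wy":70,"gripper":-1},{"x":-290,"y":-20,"z":-564,"wy":70,"gripper":-1}]}}

```text
schema error: expected keys x, y, z, wx, wy, wz, gripper
```

{"op": "step_arm", "data": {"plan": [{"gripper":-1},{"gripper":-1},{"gripper":-1}]}}

```text
schema error: expected keys x, y, z, wx, wy, wz, gripper
```

```bash
python3 - <<'E'
from h import *
s=sense(); im=snapshot('wrist'); print(s['clock'],s['tool_pos'],goal((632,175,215)))
for d in cut_out('wrist','ball_red'): print(d['p'],d['rect'])
T=np.eye(4);T[:3,:3]=R.from_quat(s['eef_rot']).as_matrix();T[:3,3]=s['tool_pos'];P=T@calibration('wrist')['tool_from_camera']
np.save('P.npy',P);print(proj('wrist',[[632,175,159],[626,255,154]],P))
save('w1',im)
im=snapshot('scene');save('s1',cv2.resize(im[80:330,280:500],None,fx=2.4,fy=2.4))
E
```

```text
0.3 [164.11159441 602.93632255 195.19483781] (array([-290.05099211,  -19.69884167, -563.8582309 ]), array([ 8.43823880e-03,  6.97682394e+01, -1.48715501e-02]))
[[ 91.73727812 565.89303027]
 [135.91558942 560.24820546]]
```

View pics/w1.png

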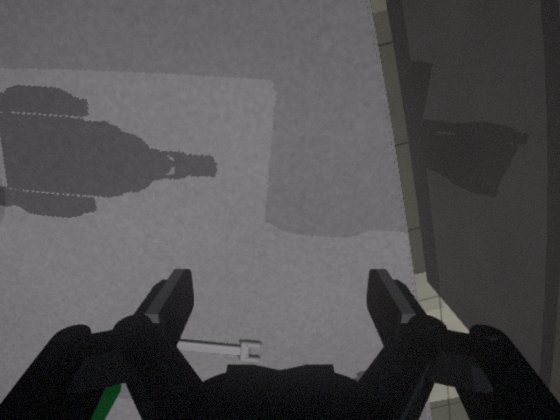

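View pics/s1.png

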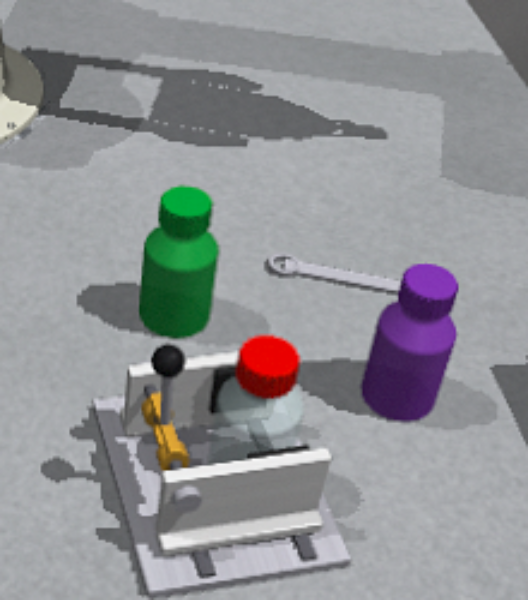

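All keys are needed in every row; resending.

{"op": "step_arm", "data": {"plan": [{"x":-290,"y":-20,"z":-564,"wx":0,"wy":70,"wz":0,"gripper":-1},{"x":-290,"y":-20,"z":-564,"wx":0,"wy":70,"wz":0,"gripper":-1},{"x":-290,"y":-20,"z":-564,"wx":0,"wy":70,"wz":0,"gripper":-1},{"x":-290,"y":-20,"z":-564,"wx":0,"wy":70,"wz":0,"gripper":-1},{"x":-290,"y":-20,"z":-564,"wx":0,"wy":70,"wz":0,"gripper":-1},{"x":-290,"y":-20,"z":-564,"wx":0,"wy":70,"wz":0,"gripper":-1},{"x":-290,"y":-20,"z":-564,"wx":0,"wy":70,"wz":0,"gripper":-1},{"x":-290,"y":-20,"z":-564,"wx":0,"wy":70,"wz":0,"gripper":-1},{"x":-290,"y":-20,"z":-564,"wx":0,"wy":70,"wz":0,"gripper":-1},{"x":-290,"y":-20,"z":-564,"wx":0,"wy":70,"wz":0,"gripper":-1}]}}

```text
clock: 1.7
tool_pos: [626.5, 179.9, 215.3]
eef_rot: [-0.706, -0.029, 0.029, 0.707]
ft_force: [0.1, 1.9, -0.1]
gripper_width: 1.0
```

```bash
python3 - <<'E'
from h import *
print(sense()['clock'],sense()['tool_pos'],goal((632,175,215)))
E
```

```text
1.7 [626.54417621 179.85942379 215.25306297] (array([ 5.03353086,  0.25346949, -5.29559949]), array([-0.00825677, -0.24064276,  0.01336081]))
```

{"op": "step_arm", "data": {"plan": [{"x":0,"y":0,"z":0,"wx":0,"wy":0,"wz":0,"gripper":-1},{"x":0,"y":0,"z":0,"wx":0,"wy":0,"wz":0,"gripper":-1}]}}

```text
clock: 1.95
tool_pos: [624.9, 181.5, 214.8]
eef_rot: [-0.706, -0.029, 0.029, 0.707]
ft_force: [-0.1, 1.1, 0.3]
gripper_width: 0.999
```

```bash
python3 - <<'E'
from h import *
s=sense(); im=snapshot('wrist'); print(s['clock'],s['tool_pos'],goal((632,175,215)))
for d in cut_out('wrist','ball_red'): print(d['p'],d['rect'])
T=np.eye(4);T[:3,:3]=R.from_quat(s['eef_rot']).as_matrix();T[:3,3]=s['tool_pos'];P=T@calibration('wrist')['tool_from_camera']
np.save('P.npy',P);print(proj('wrist',[[632,175,159],[626,255,154]],P))
save('w2',im)
im=snapshot('scene');save('s2',cv2.resize(im[80:330,280:500],None,fx=2.4,fy=2.4))
E
```

```text
1.95 [624.87193041 181.46627792 214.80706221] (array([ 6.89272073, -0.040391  , -7.60779889]), array([-0.00911889, -0.20976175, -0.03425309]))
0.95 [252.6, 183.4, 65.5, 60.8]
[[288.49595486 223.84462427]
 [290.0126924  121.51965575]]
```

View pics/w2.png

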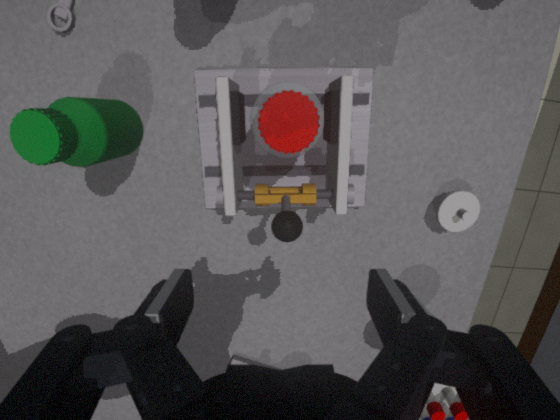

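View pics/s2.png

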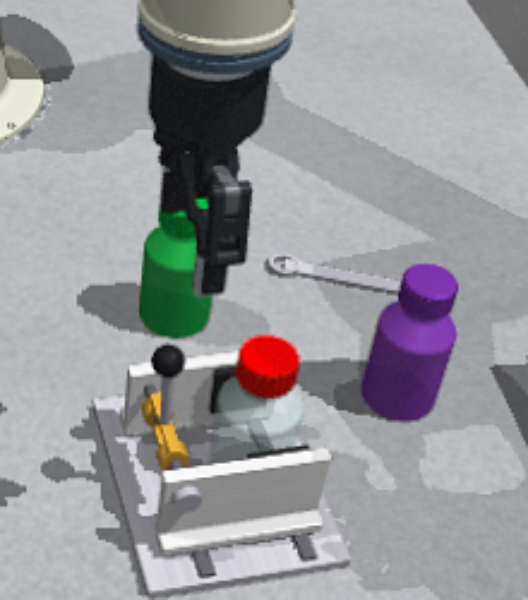

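```bash
python3 - <<'E'
from h import *
P=np.load('P.npy')
b,e=tri([ray('scene',(349.7,230.3)),ray('top',(227.4,161.2)),ray('wrist',(287.2,226),P)]);print(b,e)
p,q=atz('wrist',(283.5,121.5),154,P),b
print('cap',atz('wrist',(289,121.5),154,P))
# jaw direction & turnbuckle direction from wrist
for a,c,z in [((217,80),(227,215),94),((352,77),(347,212),94),((258,195),(315,194),75)]:
    p,q=atz('wrist',a,z,P),atz('wrist',c,z,P);d=q-p;print(p,q,np.degrees(np.arctan2(d[1],d[0])))
print(proj('scene',sense()['tool_pos']))
print(goal((b[0],b[1],b[2]-19)))
E
```

```text
[631.77655974 174.29467024 159.59127206] [np.float64(2.8714093432903365), np.float64(1.85076674875097), np.float64(1.1979270255503753)]
cap [625.2391285  254.95083132 154.        ]
[558.36971064 284.80028133  94.        ] [571.72791335 155.43090055  94.        ] -84.1047424289244
[680.7418512  297.56430835  94.        ] [694.96866969 168.8713767   94.        ] -83.69164885727662
[601.44657538 174.18047781  75.        ] [662.40730834 180.33156859  75.        ] 5.761786411699008
[[354.4340952  204.63025571]]
(array([ 6.71802129, 74.62001465, -8.76921585]), array([-0.00492743, -0.15715691, -0.0131609 ]))
```

{"op": "step_arm", "data": {"plan": [{"x":6.7,"y":0,"z":-8.8,"wx":0,"wy":-1,"wz":0,"gripper":-1},{"x":6.7,"y":25,"z":-8.8,"wx":0,"wy":-1,"wz":0,"gripper":-0.5},{"x":6.7,"y":55,"z":-8.8,"wx":0,"wy":-1,"wz":0,"gripper":-0.4},{"x":6.7,"y":75,"z":-8.8,"wx":0,"wy":-1,"wz":0,"gripper":-0.3},{"x":6.7,"y":75,"z":-8.8,"wx":0,"wy":-1,"wz":0,"gripper":-0.2},{"x":6.7,"y":75,"z":-8.8,"wx":0,"wy":-1,"wz":0,"gripper":-0.2}], "force": 30}}

```text
clock: 2.85
tool_pos: [633.2, 173.4, 141.1]
eef_rot: [-0.706, -0.036, 0.035, 0.706]
ft_force: [-0.6, 0.7, -0.1]
gripper_width: 0.602
```

```bash
python3 - <<'E'
from h import *
s=sense(); im=snapshot('wrist'); print(s['clock'],s['tool_pos'],s['ft_force'],goal((631.8,174.3,140.6)))
save('w3',im)
im=snapshot('scene');save('s3',cv2.resize(im[130:330,300:460],None,fx=3,fy=3))
E
```

```text
2.85 [633.20579753 173.35966423 141.09801133] [-0.60329788  0.6750368  -0.14288157] (array([-1.40338588,  0.67543912,  1.04545866]), array([-0.00682677,  0.78969665,  0.09767528]))
```

View pics/w3.png

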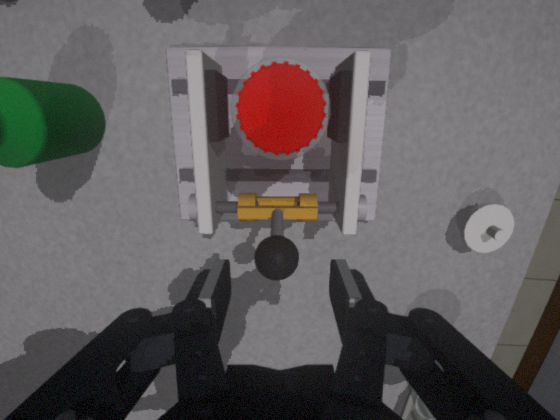

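View pics/s3.png

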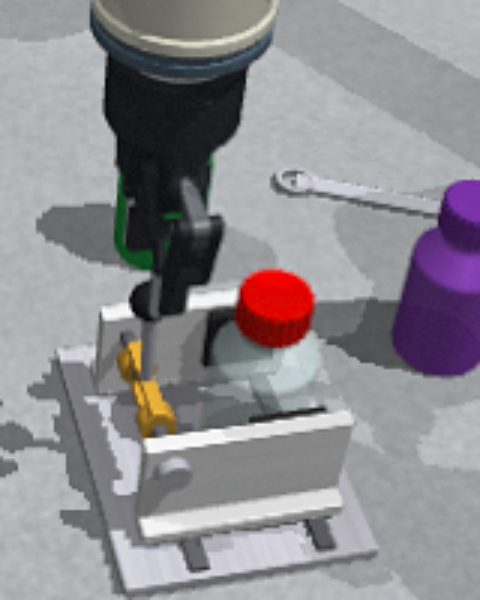

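```bash
python3 - <<'E'
from h import *
s=sense();T=np.eye(4);T[:3,:3]=R.from_quat(s['eef_rot']).as_matrix();T[:3,3]=s['tool_pos'];P=T@calibration('wrist')['tool_from_camera']
print(T.round(3))
b=[631.8,174.3,159.6]
pts=np.array([b]+[(T@[x,y,z,1])[:3] for x,y,z in [(0,-19,0),(0,0,0),(25,-6,0),(25,-6,11),(25,-6,-11),(-25,-6,0)]])
print(proj('wrist',pts,P).round(1)); q=proj('scene',pts);print(((q-[300,130])*3).round(1))
bb=tri([ray('scene',(349.7,230.3)),ray('top',(227.4,161.2)),ray('wrist',(277,258),P)]);print(bb)
P0=np.load('P.npy');print(tri([ray('wrist',(287.2,226),P0),ray('wrist',(277,258),P)]))
E
```

```text
[[ 9.95000e-01  2.00000e-03 -1.01000e-01  6.33260e+02]
 [ 1.01000e-01  0.00000e+00  9.95000e-01  1.73398e+02]
 [ 2.00000e-03 -1.00000e+00  0.00000e+00  1.41271e+02]
 [ 0.00000e+00  0.00000e+00  0.00000e+00  1.00000e+00]]
[[278.4 255.7]
 [280.7 257.9]
 [280.6 244.3]
 [321.2 248.2]
 [322.  231.7]
 [320.4 264.1]
 [240.1 248.3]]
[[144.5 300.1]
 [143.4 301.1]
 [141.1 322.7]
 [152.5 345.2]
 [170.1 342.8]
 [134.9 347.7]
 [131.5 287.7]]
(array([631.81995698, 174.20381187, 159.94191941]), [np.float64(2.967615502226726), np.float64(1.8034178396225513), np.float64(1.3450206065104127)])
(array([630.90829357, 174.7157453 , 163.44455467]), [np.float64(0.0472986335147197), np.float64(0.0472986335145431)])
```

```bash
python3 - <<'E'
from h import *
im=snapshot('scene');save('s4',cv2.resize(im[190:260,320:400],None,fx=8,fy=8,interpolation=2))
im=snapshot('top');save('t4',cv2.resize(im[130:220,180:280],None,fx=6,fy=6,interpolation=2))
E
```

```text
(no output)
```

View pics/s4.png

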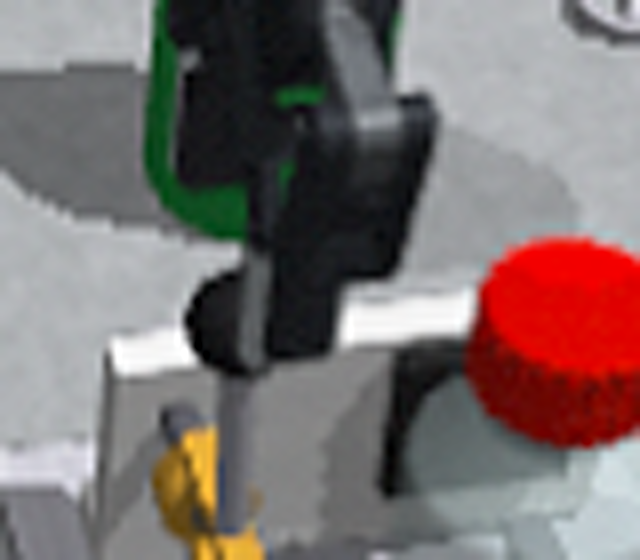

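View pics/t4.png

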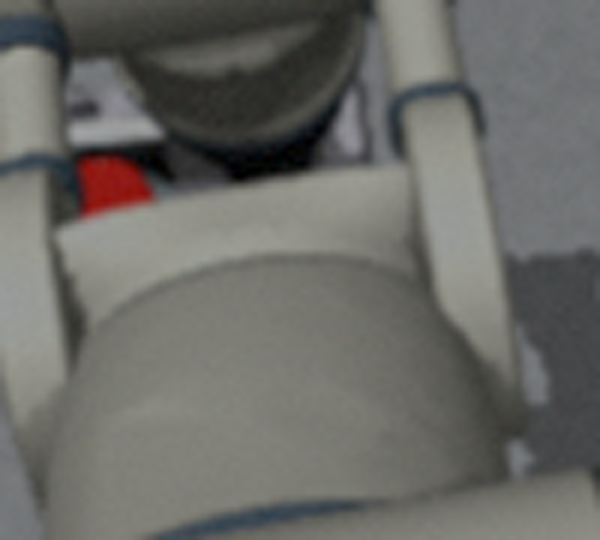

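The pad tips in both views look farther back than the TCP would imply. I'll back off, shut the gripper and measure the tip.

{"op": "step_arm", "data": {"plan": [{"x":0,"y":-40,"z":0,"wx":0,"wy":0,"wz":0,"gripper":-0.2},{"x":0,"y":-70,"z":0,"wx":0,"wy":0,"wz":0,"gripper":1},{"x":0,"y":-70,"z":0,"wx":0,"wy":0,"wz":0,"gripper":1},{"x":0,"y":-70,"z":0,"wx":0,"wy":0,"wz":0,"gripper":1},{"x":0,"y":-70,"z":0,"wx":0,"wy":0,"wz":0,"gripper":1}]}}

```text
clock: 3.68
tool_pos: [632.1, 173.2, 209.1]
eef_rot: [0.706, 0.035, -0.036, -0.706]
ft_force: [-0.3, 0.1, -0.2]
gripper_width: -0.002
```

```bash
python3 - <<'E'
from h import *
s=sense();im=snapshot('wrist');T=np.eye(4);T[:3,:3]=R.from_quat(s['eef_rot']).as_matrix();T[:3,3]=s['tool_pos'];P=T@calibration('wrist')['tool_from_camera']
np.save('P5.npy',P);np.save('T5.npy',T)
pts=np.array([(T@[x,y,z,1])[:3] for x,y,z in [(0,0,0),(0,0,11),(0,0,-11),(0,-19,0)]])
a=proj('wrist',pts,P);b=proj('scene',pts);print(s['tool_pos'],s['gripper_width'],a.round(1),b.round(1))
im=im.copy()
big=cv2.resize(im,None,fx=1.4,fy=1.4)
for p in a: cv2.circle(big,tuple(np.int32(p*1.4)),3,(0,255,0),-1)
save('w5',big)
im=snapshot('scene').copy();c=cv2.resize(im[150:240,300:400],None,fx=6,fy=6,interpolation=2);c=np.clip(c.astype(float)*2,0,255).astype(np.uint8)
for p in b: cv2.circle(c,tuple(np.int32((p-[300,150])*6)),3,(0,255,0),-1)
save('s5',c)
E
```

```text
[632.0504232  173.17024523 209.09491231] -0.0021587163030070177 [[280.6 244.3]
 [280.6 228.1]
 [280.6 259.8]
 [280.7 257.9]] [[349.7 210.4]
 [355.7 209.6]
 [343.6 211.2]
 [350.5 202.5]]
```

View pics/w5.png

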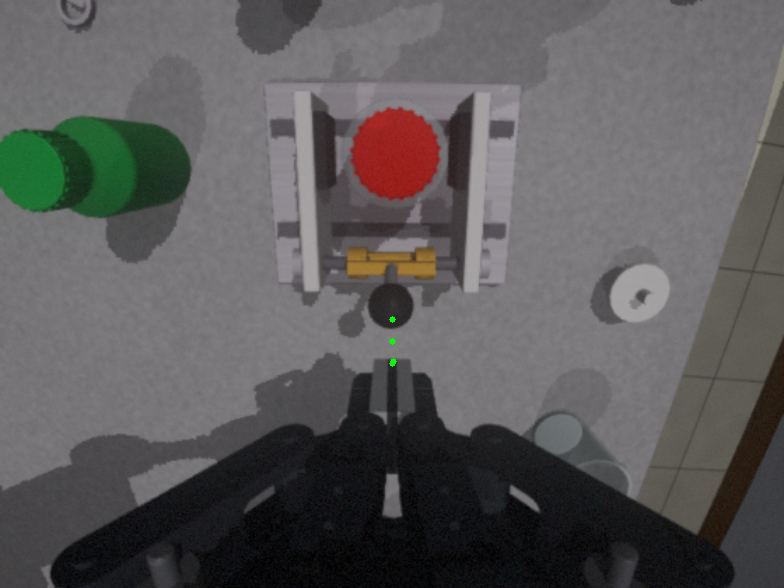

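View pics/s5.png

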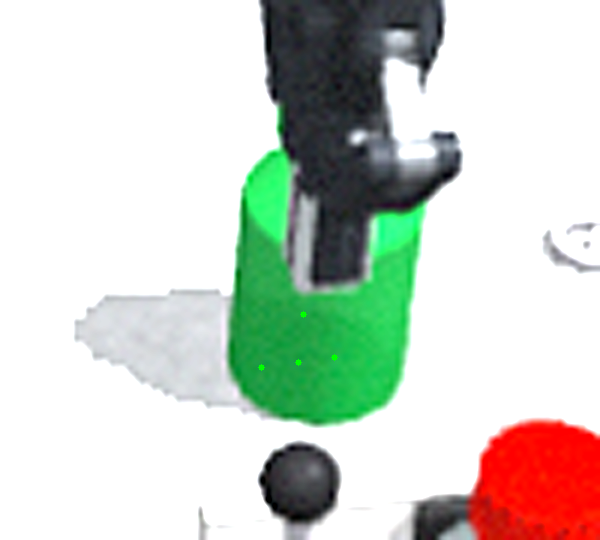

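```bash
python3 - <<'E'
from h import *
P=np.load('P5.npy');T=np.load('T5.npy');Ti=np.linalg.inv(T)
x,e=tri([ray('scene',(361.7,196.7)),ray('wrist',(294,258.6),P)]);print(x,e,(Ti@[*x,1]).round(1))
for p in [(361.7,196.7),(351.7,198.8)]:
    o,d=ray('scene',p);o=(Ti@[*o,1])[:3];d=Ti[:3,:3]@d
    for X in (6,8,12): print(p,(o+d*(X-o[0])/d[0]).round(1))
E
```

```text
[639.1182385  186.95008794 249.04854409] [np.float64(3.1015529161849265), np.float64(3.101552916185001)] [  8.4 -40.   13.    1. ]
(361.7, 196.7) [  6.  -35.   16.9]
(361.7, 196.7) [  8.  -36.8  16.1]
(361.7, 196.7) [ 12.  -40.6  14.6]
(351.7, 198.8) [  6.  -33.   -0.7]
(351.7, 198.8) [  8.  -34.9  -1.5]
(351.7, 198.8) [ 12.  -38.6  -2.9]
```

Both views agree: the real fingertips sit about 37 mm short of the nominal TCP, so the earlier pose was too high. I'll place the ball about 51 mm behind the nominal TCP. That clears everything under either reading.

{"op": "step_arm", "data": {"plan": [{"x":-0.5,"y":0,"z":-1,"wx":0,"wy":0,"wz":0,"gripper":-0.3},{"x":-0.5,"y":0,"z":-1,"wx":0,"wy":0,"wz":0,"gripper":-0.3},{"x":-0.5,"y":0,"z":-1,"wx":0,"wy":0,"wz":0,"gripper":-0.3},{"x":-0.5,"y":30,"z":-1,"wx":0,"wy":0,"wz":0,"gripper":-0.3},{"x":-0.5,"y":60,"z":-1,"wx":0,"wy":0,"wz":0,"gripper":-0.3},{"x":-0.5,"y":85,"z":-1,"wx":0,"wy":0,"wz":0,"gripper":-0.3},{"x":-0.5,"y":100,"z":-1,"wx":0,"wy":0,"wz":0,"gripper":-0.3},{"x":-0.5,"y":100,"z":-1,"wx":0,"wy":0,"wz":0,"gripper":-0.3}]}}

```text
clock: 4.78
tool_pos: [631.8, 172.2, 109.4]
eef_rot: [0.706, 0.035, -0.036, -0.706]
ft_force: [-0.7, 0.7, -0.7]
gripper_width: 0.649
```

```bash
python3 - <<'E'
from h import *
s=sense();print(s['tool_pos'],s['ft_force'],s['gripper_width'])
save('w6',snapshot('wrist'))
im=snapshot('scene');c=cv2.resize(im[180:270,310:410],None,fx=6,fy=6,interpolation=2);save('s6',np.clip(c.astype(float)*2,0,255).astype(np.uint8))
E
```

```text
[631.78795263 172.16669217 109.39071879] [-0.7488624   0.70506646 -0.72122317] 0.649115648769326
```

View pics/w6.png

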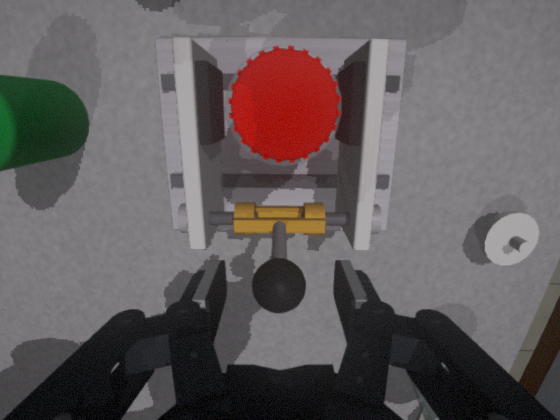

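View pics/s6.png

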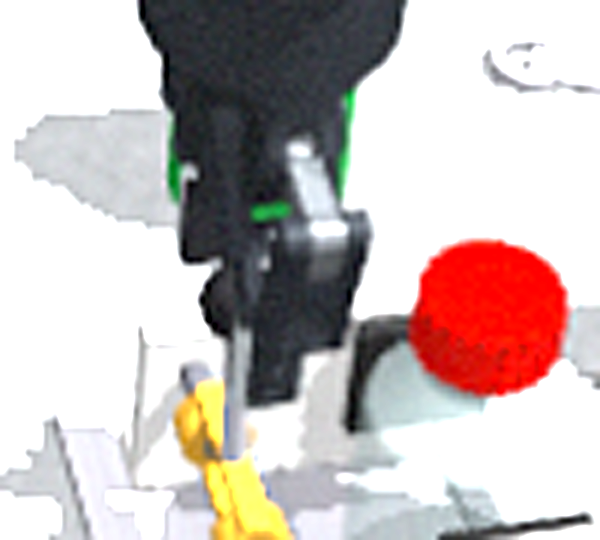

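The ball at wrist (279,285) now sits between the pads (rows 260–320), centred. Closing.

{"op": "step_arm", "data": {"plan": [{"x":0,"y":0,"z":0,"wx":0,"wy":0,"wz":0,"gripper":1},{"x":0,"y":0,"z":0,"wx":0,"wy":0,"wz":0,"gripper":1},{"x":0,"y":0,"z":0,"wx":0,"wy":0,"wz":0,"gripper":1},{"x":0,"y":0,"z":0,"wx":0,"wy":0,"wz":0,"gripper":1}], "force": 30}}

```text
clock: 5.38
tool_pos: [631.5, 172.2, 111.1]
eef_rot: [0.706, 0.035, -0.036, -0.706]
ft_force: [-8.2, -0.9, 12.4]
gripper_width: 0.281
```

```bash
python3 - <<'E'
from h import *
s=sense();print(s['tool_pos'],s['ft_force'],s['gripper_width']*85)
save('w7',snapshot('wrist'))
th0=0.0
# arc shifts (tool y down, tool z = -swing)
for v in np.linspace(0,1.32,12): print(round(v,2),'y',round(85*(1-np.cos(v)),1),'z',round(-85*np.sin(v),1))
E
```

```text
[631.48378055 172.22249657 111.12318414] [-8.15930711 -0.91826596 12.44336908] 23.915886652890734
0.0 y 0.0 z -0.0
0.12 y 0.6 z -10.2
0.24 y 2.4 z -20.2
0.36 y 5.4 z -29.9
0.48 y 9.6 z -39.3
0.6 y 14.8 z -48.0
0.72 y 21.1 z -56.0
0.84 y 28.3 z -63.3
0.96 y 36.3 z -69.6
1.08 y 44.9 z -75.0
1.2 y 54.2 z -79.2
1.32 y 63.9 z -82.3
```

View pics/w7.png

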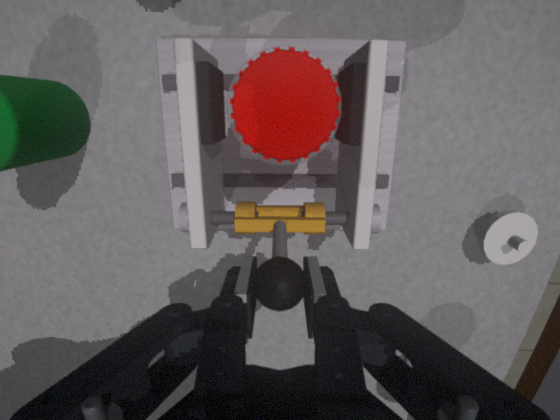

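{"op": "step_arm", "data": {"plan": [{"x":0,"y":0,"z":-5.5,"wx":0,"wy":0,"wz":0,"gripper":1},{"x":0,"y":0.7,"z":-11,"wx":0,"wy":0,"wz":0,"gripper":1},{"x":0,"y":1.7,"z":-17,"wx":0,"wy":0,"wz":0,"gripper":1},{"x":0,"y":3,"z":-22,"wx":0,"wy":0,"wz":0,"gripper":1},{"x":0,"y":4.6,"z":-27.5,"wx":0,"wy":0,"wz":0,"gripper":1},{"x":0,"y":6.6,"z":-33,"wx":0,"wy":0,"wz":0,"gripper":1},{"x":0,"y":9,"z":-38,"wx":0,"wy":0,"wz":0,"gripper":1},{"x":0,"y":11.6,"z":-43,"wx":0,"wy":0,"wz":0,"gripper":1},{"x":0,"y":14.8,"z":-48,"wx":0,"wy":0,"wz":0,"gripper":1},{"x":0,"y":14.8,"z":-48,"wx":0,"wy":0,"wz":0,"gripper":1}]}}

```text
clock: 6.68
tool_pos: [635.9, 124.0, 95.3]
eef_rot: [0.706, 0.035, -0.036, -0.706]
ft_force: [-4.6, -3.0, -0.1]
gripper_width: 0.282
```

```bash
python3 - <<'E'
from h import *
s=sense();print(s['tool_pos'],s['ft_force'],s['gripper_width']*85)
save('w8',snapshot('wrist'))
im=snapshot('scene');c=cv2.resize(im[180:310,290:430],None,fx=4.4,fy=4.4,interpolation=2);save('s8',np.clip(c.astype(float)*1.6,0,255).astype(np.uint8))
E
```

```text
[635.93933046 124.03292255  95.28084796] [-4.55706938 -3.03194565 -0.08540721] 23.959114498195895
```

View pics/w8.png

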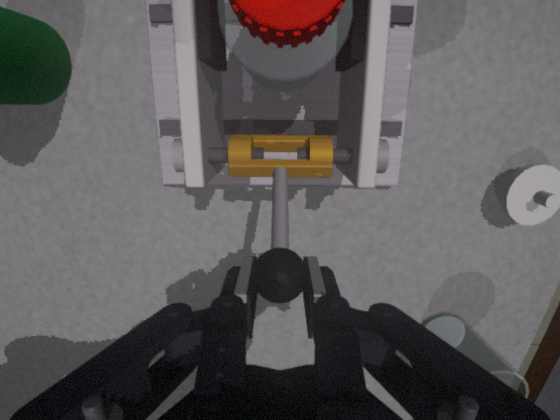

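View pics/s8.png

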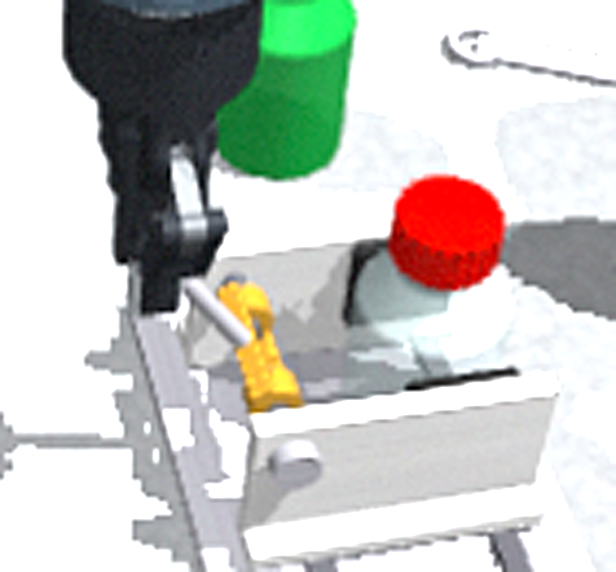

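{"op": "step_arm", "data": {"plan": [{"x":0,"y":4.6,"z":-6.1,"wx":0,"wy":0,"wz":0,"gripper":1},{"x":0,"y":9.7,"z":-11.8,"wx":0,"wy":0,"wz":0,"gripper":1},{"x":0,"y":15.3,"z":-17,"wx":0,"wy":0,"wz":0,"gripper":1},{"x":0,"y":21.4,"z":-21.6,"wx":0,"wy":0,"wz":0,"gripper":1},{"x":0,"y":28,"z":-25.7,"wx":0,"wy":0,"wz":0,"gripper":1},{"x":0,"y":34.7,"z":-29.2,"wx":0,"wy":0,"wz":0,"gripper":1},{"x":0,"y":41.7,"z":-32,"wx":0,"wy":0,"wz":0,"gripper":1},{"x":0,"y":50,"z":-34.6,"wx":0,"wy":0,"wz":0,"gripper":1},{"x":0,"y":50,"z":-34.6,"wx":0,"wy":0,"wz":0,"gripper":1},{"x":0,"y":50,"z":-34.6,"wx":0,"wy":0,"wz":0,"gripper":1}]}}

```text
clock: 8.02
tool_pos: [639.3, 89.4, 45.2]
eef_rot: [0.706, 0.035, -0.036, -0.706]
ft_force: [-6.3, -5.5, -0.3]
gripper_width: 0.281
```

```bash
python3 - <<'E'
from h import *
s=sense();print(s['tool_pos'],s['ft_force'],s['gripper_width']*85)
im=snapshot('wrist');T=np.eye(4);T[:3,:3]=R.from_quat(s['eef_rot']).as_matrix();T[:3,3]=s['tool_pos'];P=T@calibration('wrist')['tool_from_camera']
np.save('P9.npy',P);save('w9',im)
im=snapshot('scene');c=cv2.resize(im[180:310,290:430],None,fx=4.4,fy=4.4,interpolation=2);save('s9',np.clip(c.astype(float)*1.6,0,255).astype(np.uint8))
E
```

```text
[639.29230667  89.39124397  45.22079536] [-6.27210957 -5.50017651 -0.27919358] 23.871091309548632
```

View pics/w9.png

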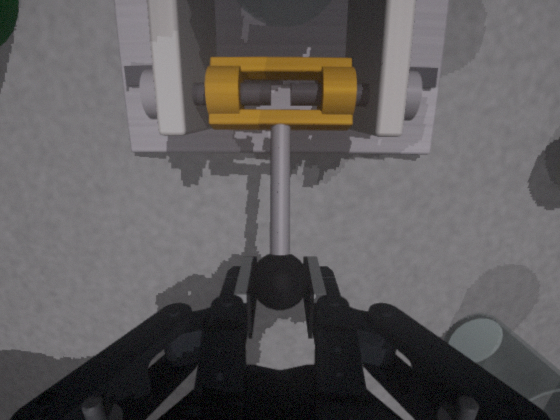

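View pics/s9.png

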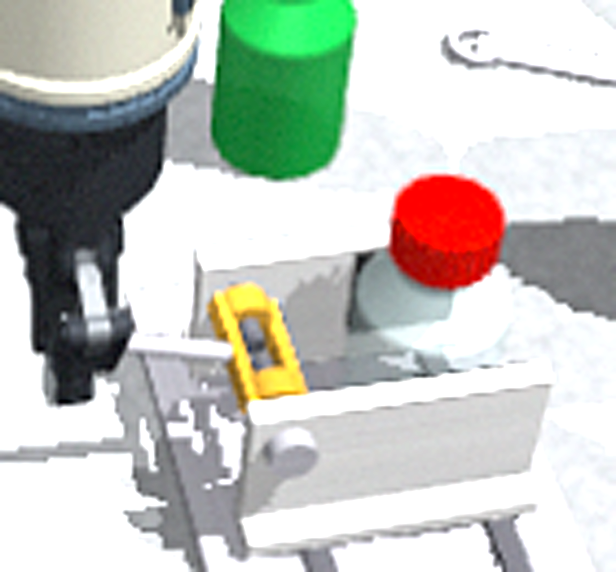

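The lever lies nearly level, and the ball has followed to about z = 94 mm (lever ≈1.34 rad). Releasing and going straight up.

{"op": "step_arm", "data": {"plan": [{"x":0,"y":0,"z":0,"wx":0,"wy":0,"wz":0,"gripper":-0.3},{"x":0,"y":0,"z":0,"wx":0,"wy":0,"wz":0,"gripper":-0.3},{"x":0,"y":0,"z":0,"wx":0,"wy":0,"wz":0,"gripper":-0.3},{"x":0,"y":0,"z":0,"wx":0,"wy":0,"wz":0,"gripper":-0.3},{"x":0,"y":-20,"z":0,"wx":0,"wy":0,"wz":0,"gripper":-0.3},{"x":0,"y":-50,"z":0,"wx":0,"wy":0,"wz":0,"gripper":-0.3},{"x":0,"y":-90,"z":0,"wx":0,"wy":0,"wz":0,"gripper":-0.3},{"x":0,"y":-140,"z":0,"wx":0,"wy":0,"wz":0,"gripper":-0.3},{"x":0,"y":-180,"z":0,"wx":0,"wy":0,"wz":0,"gripper":-0.3},{"x":0,"y":-180,"z":0,"wx":0,"wy":0,"wz":0,"gripper":-0.3}]}}

```text
clock: 9.38
tool_pos: [642.2, 90.2, 228.9]
eef_rot: [0.706, 0.038, -0.033, -0.706]
ft_force: [0.1, -0.1, -0.5]
gripper_width: 0.651
```

```bash
python3 - <<'E'
from h import *
s=sense();print(s['clock'],s['tool_pos'],s['ft_force'],s['gripper_width'])
im=snapshot('wrist');T=np.eye(4);T[:3,:3]=R.from_quat(s['eef_rot']).as_matrix();T[:3,3]=s['tool_pos'];P=T@calibration('wrist')['tool_from_camera']
np.save('P10.npy',P);save('w10',im)
im=snapshot('scene');save('s10',im);c=cv2.resize(im[180:310,290:430],None,fx=4.4,fy=4.4,interpolation=2);save('s10c',c)
E
```

```text
9.375 [642.22607288  90.21717524 228.85347688] [ 0.13247066 -0.08745782 -0.54531152] 0.6506795382342292
```

View pics/w10.png

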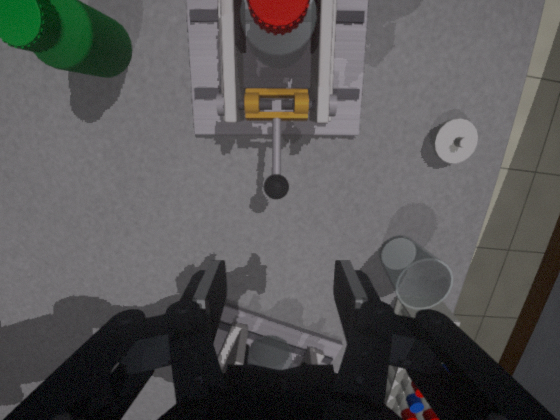

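View pics/s10c.png

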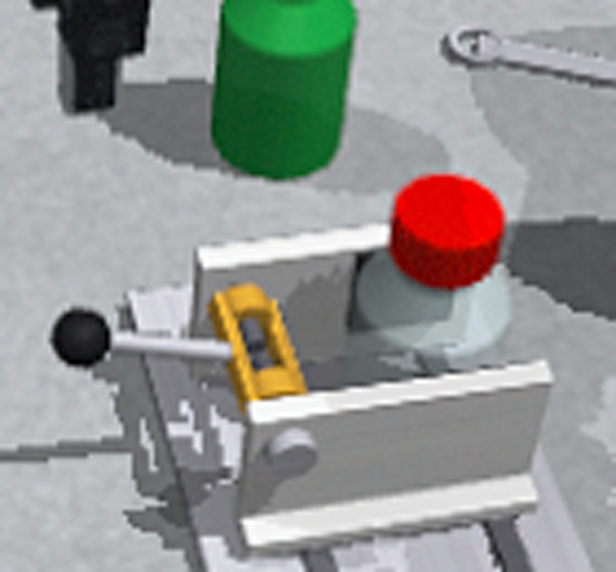

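```bash
python3 - <<'E'
from h import *
P=np.load('P10.npy')
x,e=tri([ray('scene',(308.2,256.8)),ray('wrist',(276.5,186.5),P)]);print(x,e)
A=np.array([633,175.4,75]);d=x-A;print('angle',np.arctan2(-d[1]*.995+d[0]*.1,d[2]),np.linalg.norm(d))
print({k:np.round(v,2).tolist() for k,v in sense().items() if k in('ft_force','joint_velocities','clock')})
for v in (1.15,1.25,1.33,1.4):print(v,proj('scene',[A+85*np.array([.1*np.sin(v),-.995*np.sin(v),np.cos(v)])]),proj('wrist',[A+85*np.array([.1*np.sin(v),-.995*np.sin(v),np.cos(v)])],P))
a,b=cv2.imread('pics/scene0.png'),cv2.imread('pics/s10.png')
print('blue stand diff',cv2.absdiff(a,b)[230:350,85:205].max(), 'red cap diff',cv2.absdiff(a,b)[220:246,376:408].mean())
E
```

```text
[639.29095686  99.29685889 102.69356808] [np.float64(2.258333814633793), np.float64(2.2583338146337395)]
angle 1.2228433328521882 81.2292923658381
{'clock': 9.48, 'joint_velocities': [-0.0, 0.02, 0.02, 0.0, -0.0, 0.0], 'ft_force': [-1.36, 0.54, 0.24]}
1.15 [[306.66329339 254.49681714]] [[278.84716315 187.32684649]]
1.25 [[304.96797313 257.52711685]] [[278.8190787 188.4226122]]
1.33 [[303.9226915  259.95485706]] [[278.79660584 188.67399758]]
1.4 [[303.23801388 262.06737024]] [[278.77705516 188.4661346 ]]
blue stand diff 102 red cap diff 11.817708333333334
```

```bash
python3 - <<'E'
from h import *
A=np.array([633,175.4,75]);f=lambda v:A+85*np.array([.1*np.sin(v),-.995*np.sin(v),np.cos(v)])
print(proj('scene',[f(-.05),f(0),f(.05)]), 'obs 349.7 230.3')
a,b=cv2.imread('pics/scene0.png'),cv2.imread('pics/s10.png')
c=np.hstack([a[230:350,85:205],b[230:350,85:205]]);cv2.imwrite('pics/blue.png',cv2.resize(c,None,fx=3.3,fy=3.3))
P=np.load('P10.npy'); im=cv2.imread('pics/w10.png'); cv2.imwrite('pics/wc.png',cv2.resize(im[70:220,200:360],None,fx=4,fy=4,interpolation=2))
im=snapshot('top');save('t11',cv2.resize(im[135:215,160:280],None,fx=6,fy=6,interpolation=2))
E
```

```text
[[351.11061579 230.05073211]
 [348.86948515 230.31162809]
 [346.61575655 230.65449792]] obs 349.7 230.3
```

View pics/blue.png

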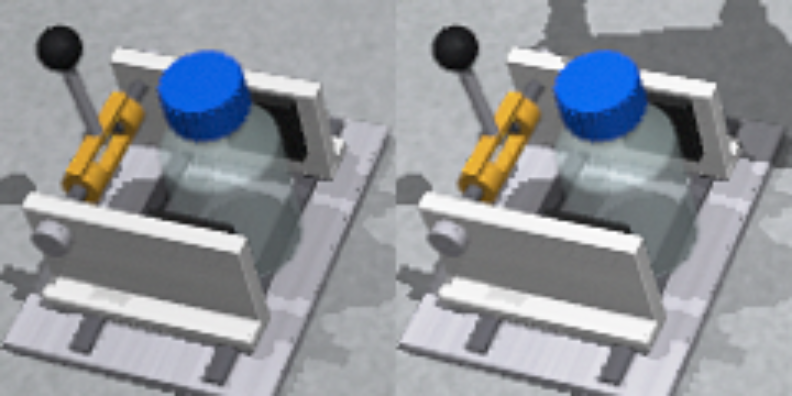

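View pics/wc.png

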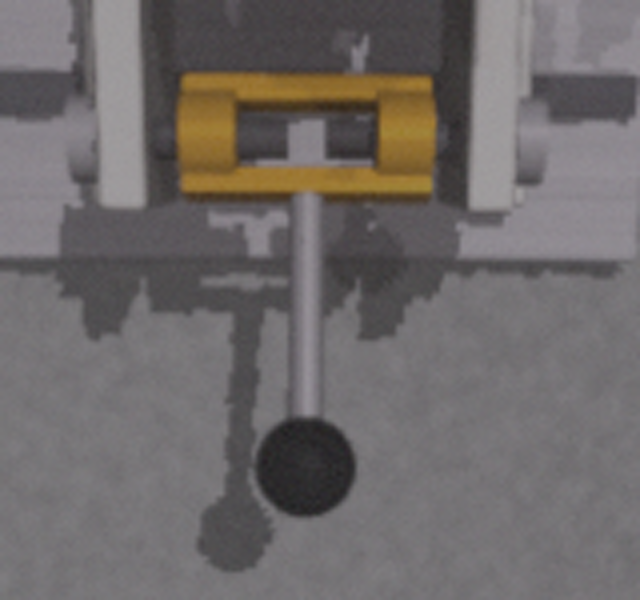

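View pics/t11.png

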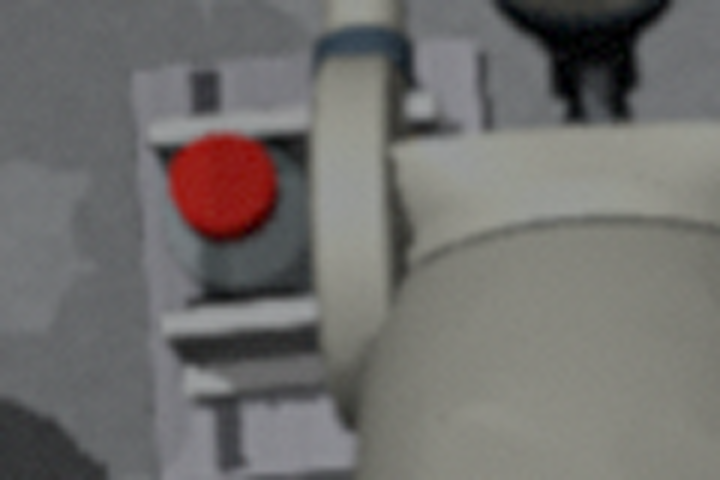

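Blue stand unchanged (only a shadow moved). The bottle has not moved. Ball z is about 101–103, so the joint is about 1.32; the pads probably lifted it a little as they opened. I'll add margin by pressing the ball gently down with shut fingers, watching the force.

{"op": "step_arm", "data": {"plan": [{"x":0,"y":0,"z":0,"wx":0,"wy":0,"wz":0,"gripper":1},{"x":0,"y":0,"z":0,"wx":0,"wy":0,"wz":0,"gripper":1},{"x":0,"y":30,"z":0,"wx":0,"wy":0,"wz":0,"gripper":1},{"x":0,"y":70,"z":0,"wx":0,"wy":0,"wz":0,"gripper":1},{"x":0,"y":100,"z":0,"wx":0,"wy":0,"wz":0,"gripper":1},{"x":0,"y":120,"z":0,"wx":0,"wy":0,"wz":0,"gripper":1},{"x":0,"y":130,"z":0,"wx":0,"wy":0,"wz":0,"gripper":1},{"x":0,"y":130,"z":0,"wx":0,"wy":0,"wz":0,"gripper":1}]}}

```text
clock: 10.52
tool_pos: [640.2, 90.1, 94.8]
eef_rot: [0.706, 0.035, -0.036, -0.706]
ft_force: [0.8, 1.0, 0.9]
gripper_width: 0.0
```

```bash
python3 - <<'E'
from h import *
s=sense();print(s['clock'],s['tool_pos'],s['ft_force'])
save('w12',cv2.resize(snapshot('wrist')[60:360,100:460],None,fx=2,fy=2))
im=snapshot('scene');save('s12',cv2.resize(im[180:310,290:430],None,fx=4.4,fy=4.4,interpolation=2))
E
```

```text
10.525 [640.23028058  90.05420994  94.83763819] [0.84340348 1.01112746 0.87766752]
```

View pics/w12.png

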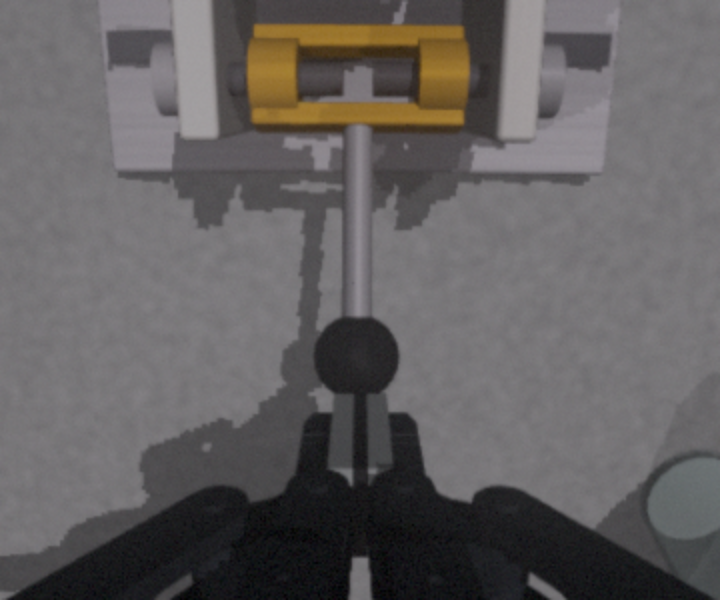

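View pics/s12.png

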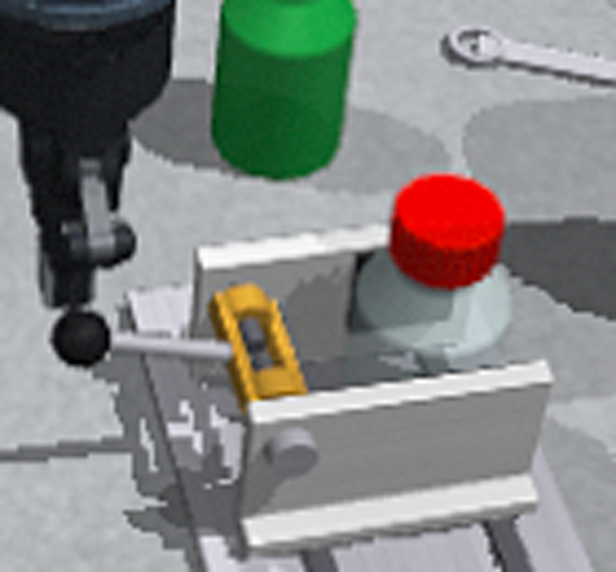

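{"op": "step_arm", "data": {"plan": [{"x":0,"y":0,"z":3,"wx":0,"wy":0,"wz":0,"gripper":1},{"x":0,"y":5,"z":3,"wx":0,"wy":0,"wz":0,"gripper":1},{"x":0,"y":10,"z":3,"wx":0,"wy":0,"wz":0,"gripper":1},{"x":0,"y":14,"z":3,"wx":0,"wy":0,"wz":0,"gripper":1},{"x":0,"y":14,"z":3,"wx":0,"wy":0,"wz":0,"gripper":1}]}}

```text
clock: 11.25
tool_pos: [639.9, 93.0, 80.8]
eef_rot: [0.706, 0.035, -0.036, -0.706]
ft_force: [0.0, 0.9, 0.2]
gripper_width: -0.003
```

{"op": "step_arm", "data": {"plan": [{"x":0,"y":3,"z":0,"wx":0,"wy":0,"wz":0,"gripper":1},{"x":0,"y":3,"z":0,"wx":0,"wy":0,"wz":0,"gripper":1}]}}

```text
clock: 11.5
tool_pos: [640.4, 92.9, 78.4]
eef_rot: [0.706, 0.036, -0.035, -0.706]
ft_force: [0.3, -0.8, 0.8]
gripper_width: -0.001
```

{"op": "step_arm", "data": {"plan": [{"x":0,"y":3,"z":0,"wx":0,"wy":0,"wz":0,"gripper":1},{"x":0,"y":3,"z":0,"wx":0,"wy":0,"wz":0,"gripper":1}]}}

```text
clock: 11.75
tool_pos: [640.4, 92.9, 75.4]
eef_rot: [0.706, 0.036, -0.035, -0.706]
ft_force: [1.1, -0.9, 1.8]
gripper_width: -0.003
```

{"op": "step_arm", "data": {"plan": [{"x":0,"y":3,"z":0,"wx":0,"wy":0,"wz":0,"gripper":1},{"x":0,"y":3,"z":0,"wx":0,"wy":0,"wz":0,"gripper":1}]}}

```text
clock: 12.0
tool_pos: [640.3, 93.0, 72.3]
eef_rot: [0.706, 0.036, -0.036, -0.706]
ft_force: [0.0, -1.8, 2.3]
gripper_width: 0.001
```

```bash
python3 - <<'E'
from h import *
s=sense();print(s['clock'],s['tool_pos'],s['ft_force'])
save('w13',cv2.resize(snapshot('wrist')[60:360,100:460],None,fx=2,fy=2))
im=snapshot('scene');save('s13',cv2.resize(im[220:280,280:360],None,fx=8,fy=8,interpolation=2))
E
```

```text
12.0 [640.34098784  93.00567638  72.26847884] [ 0.03960173 -1.75965363  2.31723913]
```

View pics/s13.png

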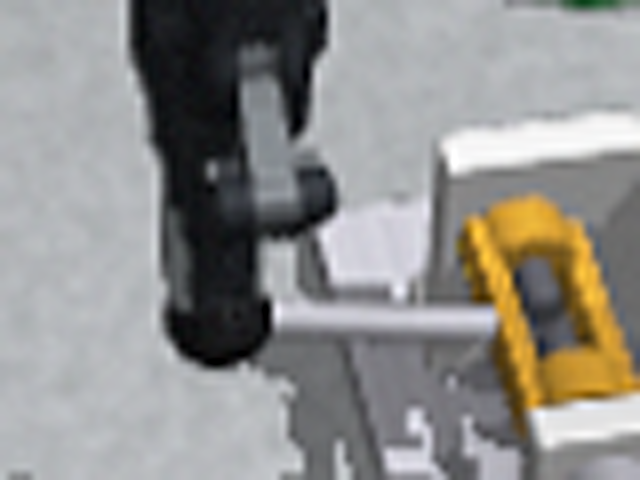

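The ball has moved down from scene row 256.8 to 259.5 (lever ≈1.31, joint ≈1.41). Retreating straight up.

{"op": "step_arm", "data": {"plan": [{"x":0,"y":-10,"z":0,"wx":0,"wy":0,"wz":0,"gripper":1},{"x":0,"y":-40,"z":0,"wx":0,"wy":0,"wz":0,"gripper":1},{"x":0,"y":-90,"z":0,"wx":0,"wy":0,"wz":0,"gripper":1},{"x":0,"y":-140,"z":0,"wx":0,"wy":0,"wz":0,"gripper":1},{"x":0,"y":-155,"z":0,"wx":0,"wy":0,"wz":0,"gripper":1},{"x":0,"y":-155,"z":0,"wx":0,"wy":0,"wz":0,"gripper":1},{"x":0,"y":-155,"z":0,"wx":0,"wy":0,"wz":0,"gripper":1},{"x":0,"y":-155,"z":0,"wx":0,"wy":0,"wz":0,"gripper":1}]}}

```text
clock: 13.1
tool_pos: [639.5, 93.0, 225.7]
eef_rot: [-0.706, -0.035, 0.037, 0.706]
ft_force: [0.1, -0.3, -1.0]
gripper_width: -0.001
```

```bash
python3 - <<'E'
from h import *
s=sense();print(s['clock'],s['tool_pos'],s['ft_force'],np.abs(s['joint_velocities']).max())
im=snapshot('scene');save('s14',cv2.resize(im[180:310,290:430],None,fx=4.4,fy=4.4,interpolation=2))
a=cv2.imread('pics/scene0.png')[:,:,::-1]
red=lambda i:np.argwhere((i[215:250,370:412,0]>150)&(i[215:250,370:412,1]<70)).mean(0)
print(red(a),red(im))
blu=lambda i:np.argwhere(i[230:260,90:115].max(2)<60).mean(0)
print(blu(a),blu(im))
E
```

```text
13.1 [639.471181    93.00890932 225.74577803] [ 0.13186075 -0.29731214 -1.02340677] 0.007301669765734651
[13.35928144 21.85928144] [13.13939394 21.78787879]
[14.33333333 12.70138889] [14.34507042 12.79577465]
```

View pics/s14.png

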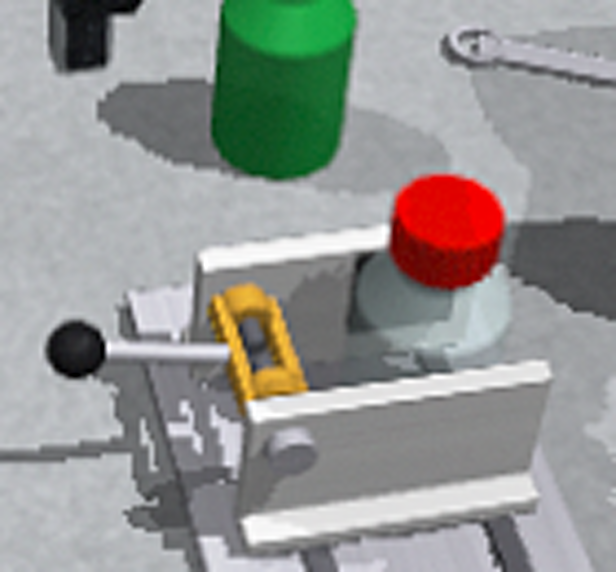

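```bash
python3 -c "
from h import *
print(sign_off())"
```

```text
the job is handed in; nothing more can be done
None
```

I clamped the red-capped bottle and handed the job in at about 13 s. I gripped the lever ball, swung it along its arc away from the bottle and let go. Opening the pads seemed to lift the ball a little (to about 1.32 rad). So I pressed it further down with shut fingers at about 2 N and backed off 150 mm straight up.

**Last checks**
- **Turnbuckle:** the scene picture puts the ball at row 259, a lever angle of about 1.31 rad and so a joint value of about 1.41. The limit is 1.25.
- **Red-capped bottle:** its cap has moved less than 0.3 px and it is still upright.
- **Blue stand:** its ball has moved about 0.1 px.
- **Robot:** it was still, clear of everything, with only about 1 N of noise on the force sensor.

**What disagreed**
- **Fingertips:** two cameras showed them about 37 mm short of the stated tool point. My first approach was therefore too high, and I corrected it before gripping.
- **Release angle:** after letting go, the arm's own motion suggested a lever angle of about 1.34 rad, but the cameras gave about 1.22. That is why I pressed the lever down further.

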